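# Turn the desk carousel until the stamp is at the front

### The arm

A 7-joint arm with a two-finger parallel gripper is mounted at the origin on a cart in front of the work surface, level with it; the furniture and walls round the work are solid. World frame = base frame: x ahead of the robot, y to its left, z up, the work surface at z = 0. Lengths are in m, angles in degrees, forces in N, time in s.
With the tool pointing down it reaches from about 0.4 to 0.875 m from the base axis. Payload 6.5 kg.
Tool frame: the origin (TCP) lies at the very end of the fingers, on their centre line; the grasp point (between the pads) lies 19 mm behind it (tcp_to_grasp is the distance from the TCP to the grasp point, in m); z points along the fingers, y is the direction in which the jaws open and shut (so a half turn about z gives the same grasp; the last joint's range is limited). The gripper opens to 85 mm and grips with 20 to 120 N. Pads are 22 mm wide; open, the fingers measure 114 mm over their backs; the gripper's body (76 mm by 85 mm) begins 54 mm behind the grasp point. The pads swing forward as they close: fully open they stand 13 mm farther back than shut.
Start: joints at [-71.116, 30.733, -0.252, 88.115, 0.149, 61.152, -4.079], TCP at [0.251, 0.6, 0.231] pointing down, gripper open.
Joint ranges: [-154.64, 154.64], [-21.42, 123.67], [-72.66, 72.17], [13.99, 137.28], [-74.86, 254.86], [10.95, 109.41], [-158.01, 158.01]. Speed limits (degrees/s): [136.94, 136.94, 180, 180, 180, 180, 180].

### API

Orientations are given as [roll, pitch, yaw] about the fixed x, y, z axes, in that order (R = Rz(yaw) Ry(pitch) Rx(roll)).
In Python, from rig import * gives the robot as it stands. The module is installed in compiled form; this text tells all that it offers.
- The arm moves only by the tool apply_moves, never from a script. Its argument "increments" is a list of rows, each a list of 3 entries, a list of its own where there are three numbers: the finger opening in mm, from 0 to 85.4, then the shift along the tool's x, y, z in mm, then the turn about the tool's z in degrees. A call has exactly 10 rows; each row is the pose to reach, as a shift and turn from the pose commanded when the call began, along the tool's axes at that moment; what a row does not reach only later rows make up. A row lasts 1/10 s, in which the tool goes at most 50 mm and 8.59 degrees, less where a joint would pass 70% of its speed; a pose out of reach is approached as far as the arm can. A call with a gripper value outside its range is refused whole. The fingers move at their own pace and stop on an object; "grip_force" is the grip in N (left out, the last holds). Time passes only in rows, so rows that repeat a pose let the fingers close, or fill a call up. It gives the time, the measured TCP pose, the force and the opening at its end, in the units of the state.
- observe(): the state, without advancing time (a new reading comes with each control period).
- capture(name): name is "scene" or "top"; returns the picture (400x640x3 uint8, red, green, blue); there is no depth.
- camera_info(name): a dict with "fx", "fy", "cx", "cy" (pixels), "dist_coeffs" ([k1, k2, p1, p2, k3] as OpenCV has them; the pictures are not rectified), "R" (3x3) and "t" (3): a world point X has camera coordinates R X + t. Camera axes: x right, y down, z forward; pixel columns grow to the right and rows downward; lengths in m; the calibration is good to about 2 mm. A picture is of the moment at which its call begins. camera_info takes no time and is no camera call.
- close_job(): hands the job in, once; it reports no verdict.
The state is a dict: "time": time; "joints": joint angles; "qd": joint speeds; "tau": joint torques, N m; "ee_pos": TCP position; "tool_rot": TCP orientation; "wrist_force": force on the tool from outside, world axes, zero at the start; "ft_torque": the same for the moment, N m; "width": finger opening in m.
Only numpy, scipy, OpenCV 4.12 (cv2) and the standard library are available. Lean on these libraries where they do the work, as an engineer would, in place of code of your own. Each camera call takes 0.05 s, during which the arm holds its last target.

### The job

Push the round wooden desk carousel round by its rim until the compartment with the wooden-handled rubber stamp is at the front, the stamp centred behind the pale metal tongue that sticks out from under the tray, and leave it standing still there. Turn it at a moderate pace with the fingers by pushing its rim posts; do not touch, lift or tip the small things in its compartments, and leave the mug, the stapler and the sticky notes on the desk where they are.

Things in the scene. Friction and masses are not known exactly. Their poses are not given: they have to be found in the camera images.
- foot: fixed aluminium foot of the carousel, a disc of radius 100 mm and 10 mm high under the tray; its origin is on the desk at the carousel's vertical turning axis. Its own -x direction is the carousel's front (roughly towards the robot, up to about 20 degrees off): there a flat tongue 40 mm wide and 10 mm high sticks out to 195 mm from the axis, 64 mm past the tray's rim
- front_mark (a point): dark line on the top of the tongue, 170 mm in front of the turning axis, 12 mm above the desk: the middle of the front
- tray (a joint): turn of the carousel's tray from where it stood at the start, rad, positive counter-clockwise seen from above; it turns freely without stops or detents, with light bearing friction (about 0.1 N m, roughly 1 N at the rim), and stops almost at once when no longer pushed.
- hub (a point): top centre of the low hub on the turning axis, 46 mm above the desk. The tray is round, light wood, radius 131 mm; its floor lies 22 mm and its rim and crossed dividers 40 mm or less above the desk. The two dividers part it into four equal quarter compartments, each holding one small thing
- post0 (a point): top centre of one of four round upright finger posts on the rim, 14 mm in diameter, 126 mm from the turning axis, one at each end of the dividers, 90 degrees apart (so the middle of a compartment is 45 degrees from the posts beside it); it stands from the rim at 40 mm up to 85 mm above the desk and turns with the tray
- post1 (a point): top centre of another of the four round upright finger posts on the rim, 14 mm in diameter, 126 mm from the turning axis, one at each end of the dividers, 90 degrees apart (so the middle of a compartment is 45 degrees from the posts beside it); it stands from the rim at 40 mm up to 85 mm above the desk and turns with the tray
- post2 (a point): top centre of another of the four round upright finger posts on the rim, 14 mm in diameter, 126 mm from the turning axis, one at each end of the dividers, 90 degrees apart (so the middle of a compartment is 45 degrees from the posts beside it); it stands from the rim at 40 mm up to 85 mm above the desk and turns with the tray
- post3 (a point): top centre of another of the four round upright finger posts on the rim, 14 mm in diameter, 126 mm from the turning axis, one at each end of the dividers, 90 degrees apart (so the middle of a compartment is 45 degrees from the posts beside it); it stands from the rim at 40 mm up to 85 mm above the desk and turns with the tray
- rubber_stamp: rubber stamp with a turned wooden handle, 28 x 52 x 74 mm high, standing loose near the middle of one compartment, about 68 mm from the turning axis and carried round by the tray; origin at the centre of its underside, 22 mm above the desk, z up
- clip_box: small open clear box of paper clips, 38 x 56 x 16 mm, loose in another compartment; origin at the centre of its underside
- binder_clip_2: black binder clip, 32 x 52 x 14 mm, loose in another compartment; origin at the centre of its underside
- sharpener: metal pencil sharpener, 16 x 26 x 13 mm, loose in the compartment that is at the front at the start; origin at the centre of its underside
- mug: green mug with a handle, 86 x 118 x 96 mm high, on the desk to the left of the carousel; origin at the centre of its underside
- stapler: red and black stapler, 36 x 152 x 41 mm, on the desk to the right of the carousel; origin at the centre of its underside
- sticky_notes: yellow block of sticky notes, 76 x 76 x 16 mm, on the desk to the left of the carousel, nearer the robot; origin at the centre of its underside
There are look-alikes about, which are no part of the job. What is shaped like the rubber_stamp but yellow is not meant.

How it is judged:
By the outcome, as a careful person would: the job done as asked, in the order asked, and still so for the second after the job is handed in, with the robot touching nothing.
It also fails if it takes over 70 s, if anything falls off the work surface, if the arm or the gripper's body presses on something with over 40 N, if the wrist force passes 120 N, or if a joint passes its speed limit or range.

## Working session

There is one attempt and no reset: what is moved stays moved. The work goes in short steps, Python scripts to look and compute and a tool call to move; the robot and the scene stay as the last step left them, time stands still between calls to the robot, and variables do not carry over. Pictures are saved under pics/ and viewed, and the job is handed in when it is done.

Besides the shell and the picture viewer there is one more tool, called after "Call:" as a command line: name --argument value ..., lists and objects as JSON in quotes. apply_moves: Moves the arm, as the interface text tells. Its arguments: {"type":"object","properties":{"increments":{"type":"array","items":{"type":"array"}},"grip_force":{"type":"number"}},"required":["increments"]}

```bash
mkdir -p pics; python3 - <<'E'
from rig import *
import cv2
for n in ["scene","top"]:
    im=capture(n); cv2.imwrite(f"pics/{n}0.png",im[:,:,::-1])
    c=camera_info(n); print(n,c)
print(observe())
E
```

```text
scene {'fx': 495.326139148189, 'fy': 495.326139148189, 'cx': 316.8758162999248, 'cy': 204.84434156367283, 'dist_coeffs': array([-0.06531101,  0.        ,  0.        ,  0.        ,  0.        ]), 'R': array([[ 0.75684343, -0.65359325,  0.00197001],
       [-0.45800463, -0.53250255, -0.71180952],
       [ 0.46628293,  0.53782609, -0.70236979]]), 't': array([-0.36810356,  0.3605707 ,  1.10385624])}
top {'fx': 412.1934545949595, 'fy': 412.1934545949595, 'cx': 320.5940095675088, 'cy': 197.23853623659974, 'dist_coeffs': array([-0.00565956,  0.        ,  0.        ,  0.        ,  0.        ]), 'R': array([[-0.01980783, -0.99970345,  0.01416556],
       [-0.98270064,  0.01685757, -0.18443233],
       [ 0.18413884, -0.01757371, -0.98274313]]), 't': array([0.06153263, 0.56657484, 1.32715039])}
{'time': 0.1, 'joints': array([-71.11504167,  30.77300441,  -0.25492377,  88.165988  ,
         0.14925651,  61.14951009,  -4.08038055]), 'qd': array([ 0.03107961, -0.23145596,  0.08487202, -0.13646322, -0.01293749,
       -0.0061554 ,  0.05758337]), 'tau': array([ 3.82620390e-03, -5.84568357e+01,  1.05255123e+00, -2.59776700e+01,
        1.26981991e-02,  4.58165523e-03, -1.17497692e-05]), 'ee_pos': array([0.2503986 , 0.59922265, 0.23049582]), 'tool_rot': array([-1.79912066e+02,  6.46505740e-03,  1.57325918e+02]), 'wrist_force': array([-0.30560583, -0.00658678, -0.2516854 ]), 'ft_torque': array([-0.01697426,  0.01899492,  0.00058775]), 'width': 0.08571705321892745}
```

View pics/scene0.png

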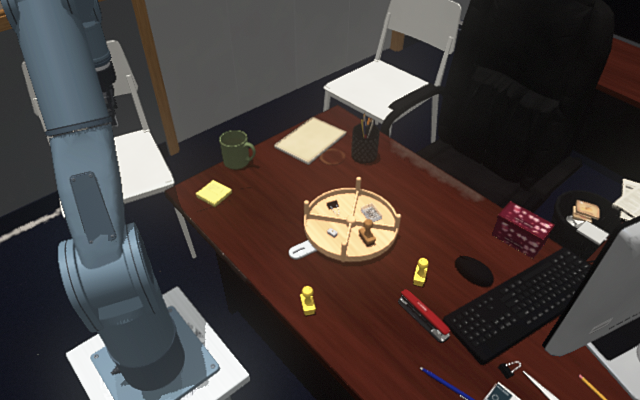

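View pics/top0.png

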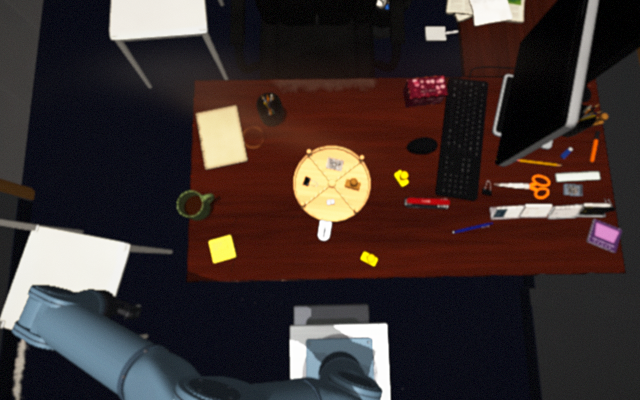

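The stamp with the wooden handle is in the carousel's right-hand compartment: top (353,184), scene (367,232). The yellow look-alikes at top (402,178) and (369,258) are on the desk, so they are not meant. I'll confirm this in an enlarged crop.

```bash
python3 - <<'E'
import cv2,numpy as np
a=cv2.imread("pics/top0.png")[135:255,280:420]; b=cv2.imread("pics/scene0.png")[165:275,280:420]
cv2.imwrite("pics/crop_top.png",cv2.resize(a,None,fx=5,fy=5,interpolation=cv2.INTER_CUBIC))
cv2.imwrite("pics/crop_scene.png",cv2.resize(b,None,fx=5,fy=5,interpolation=cv2.INTER_CUBIC))
E
```

```text
(no output)
```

View pics/crop_top.png

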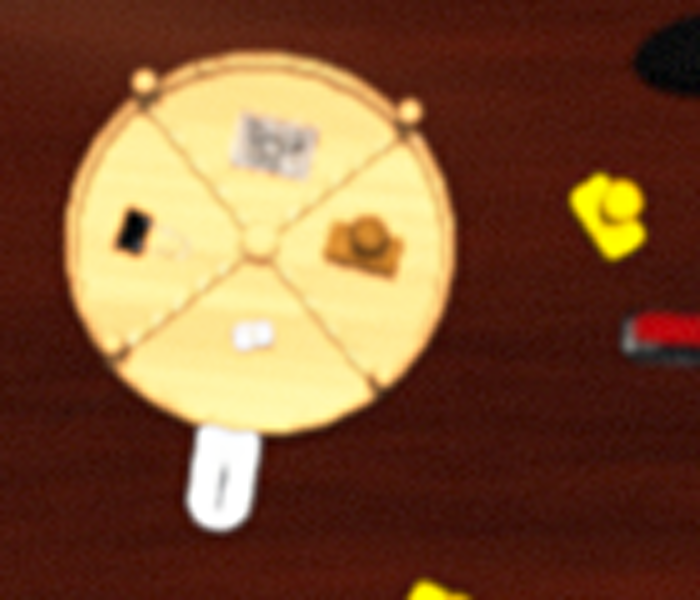

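View pics/crop_scene.png

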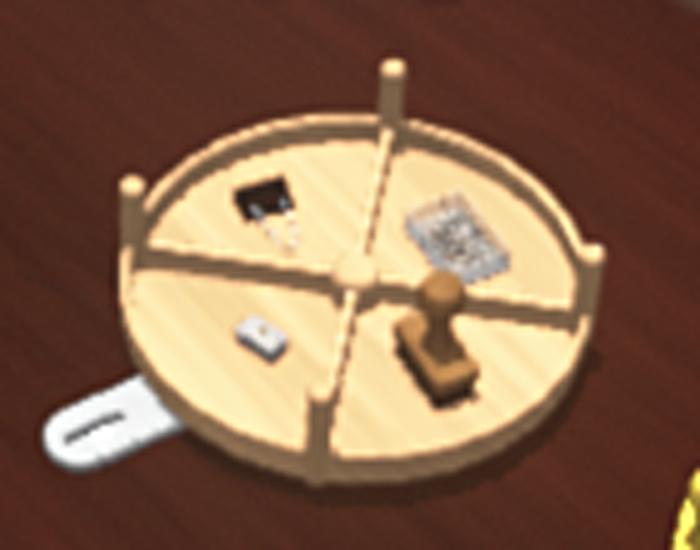

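```bash
cat > h.py <<'E'
from rig import *
import cv2,numpy as np
C={n:camera_info(n) for n in("scene","top")}
def ray(n,p):
    c=C[n];K=np.array([[c['fx'],0,c['cx']],[0,c['fy'],c['cy']],[0,0,1]])
    q=cv2.undistortPoints(np.array([[p]],float),K,c['dist_coeffs'])[0,0]
    d=c['R'].T@np.array([q[0],q[1],1]);return -c['R'].T@c['t'],d/np.linalg.norm(d)
def plane(n,p,z):
    o,d=ray(n,p);return o+d*(z-o[2])/d[2]
def proj(n,X):
    c=C[n];K=np.array([[c['fx'],0,c['cx']],[0,c['fy'],c['cy']],[0,0,1]])
    return cv2.projectPoints(np.array([X],float),cv2.Rodrigues(c['R'])[0],c['t'],K,c['dist_coeffs'])[0][0,0]
def crop(u,x0,y0,s=5): return ((u[0]+.5)/s-.5+x0,(u[1]+.5)/s-.5+y0)
E
python3 - <<'E'
from h import *
T=lambda *u:crop(u,280,135); S=lambda *u:crop(u,280,165)
def tri(a,b):
    o1,d1=ray('top',a);o2,d2=ray('scene',b)
    A=np.array([d1,-d2]).T;s=np.linalg.lstsq(A,o2-o1,rcond=None)[0]
    return (o1+d1*s[0]+o2+d2*s[1])/2
P=dict(hub=(.046,T(259,242),S(352,266)),mark=(.012,T(223,487),S(93,428)),pBL=(.085,T(145,80),S(393,66)),pBR=(.085,T(410,110),S(594,250)),pFL=(.085,T(121,353),S(132,184)),pFR=(.085,T(378,385),S(322,388)),stampknob=(.096,T(370,228),S(442,285)))
hub=None
for k,(z,a,b) in P.items():
    x,y,t=plane('top',a,z),plane('scene',b,z),tri(a,b)
    m=(x+y)/2
    if hub is None: hub=m
    d=m-hub
    print(k,x.round(4),y.round(4),t.round(4),'r',np.hypot(*d[:2]).round(4),'ang',np.degrees(np.arctan2(d[1],d[0])).round(1))
# tray rim ellipse? stapler, mug, yellow stamps in top
im=cv2.imread('pics/top0.png');hsv=cv2.cvtColor(im,cv2.COLOR_BGR2HSV)
m=cv2.inRange(hsv,(22,150,120),(35,255,255))
n,l,s,c=cv2.connectedComponentsWithStats(m)
for i in range(1,n):
    if s[i,4]>30: print('yel',c[i],s[i],plane('top',c[i],.02).round(3))
for nm,p in [('stapler L',(404,203)),('stapler R',(449,203)),('mug',(190,205)),('mug hdl',(212,200))]: print(nm,plane('top',p,.04).round(3))
E
```

```text
hub [0.6172 0.0134 0.046 ] [0.6202 0.015  0.046 ] [0.6171 0.0131 0.0493] r 0.0 ang 0.0
mark [0.455  0.0405 0.012 ] [0.4552 0.0407 0.012 ] [0.455  0.0405 0.0125] r 0.1657 ang 170.8
pBL [0.7204 0.0885 0.085 ] [0.7212 0.0897 0.085 ] [0.7199 0.0885 0.0866] r 0.1267 ang 36.3
pBR [ 0.6969 -0.0877  0.085 ] [ 0.6993 -0.087   0.085 ] [ 0.6969 -0.0879  0.087 ] r 0.1289 ang -52.0
pFL [0.5361 0.1068 0.085 ] [0.5444 0.1131 0.085 ] [0.5359 0.1056 0.0954] r 0.1238 ang 129.3
pFR [ 0.5121 -0.0598  0.085 ] [ 0.5222 -0.0633  0.085 ] [ 0.5161 -0.0625  0.0873] r 0.1267 ang -143.3
stampknob [ 0.6142 -0.0571  0.096 ] [ 0.6112 -0.0589  0.096 ] [ 0.6144 -0.0571  0.0926] r 0.0725 ang -94.7
yel [401.45355191 177.53551913] [394 170  15  17 183] [ 0.638 -0.231  0.02 ]
yel [222.24043716 248.81056466] [208 234  29  30 549] [0.404 0.382 0.02 ]
yel [368.71348315 258.38764045] [360 251  18  16 178] [ 0.363 -0.106  0.02 ]
stapler L [ 0.545 -0.231  0.04 ]
stapler R [ 0.543 -0.383  0.04 ]
mug [0.551 0.489 0.04 ]
mug hdl [0.567 0.416 0.04 ]
```

Both views agree to within a few mm. The axis is at about (0.621, 0.0135) and the front direction is 170.7°. The posts stand at 37.6° (mod 90), and the stamp is at about −97°. The tray therefore needs about −92° (clockwise). I'll straddle the front-right post at −142.4° with the fingers part open and carry it round clockwise.

```bash
cat > plan.py <<'E'
from h import *
def rows(way,p,yaw,op):
    # way: list of (x,y,z,yaw) world; p,yaw: commanded pose at call start
    a=np.radians(yaw);ex=np.array([np.cos(a),np.sin(a),0]);ey=np.array([np.sin(a),-np.cos(a),0]);ez=np.array([0,0,-1])
    out=[]
    for w in way:
        d=(np.array(w[:3])-p)*1000
        t=-((w[3]-yaw+180)%360-180)
        out.append([op,[round(float(d@e)) for e in (ex,ey,ez)],round(float(t),1)])
    return out
AX=np.array([.621,.0135])
def arc(phi,r=.126): a=np.radians(phi);return AX+r*np.array([np.cos(a),np.sin(a)])
E
python3 - <<'E'
from plan import *
s=observe();p=s['ee_pos'];y=s['tool_rot'][2]
g=arc(-142.4);tgt=np.array([*g,.19,217.6]);st=np.array([*p,y])
W=[st+(tgt-st)*f for f in np.linspace(0,1,25)[1:]]
R=rows(W,p,y,40)
for r in R:print(r)
E
```

```text
[40, [-21, -21, 2], -2.5]
[40, [-42, -42, 3], -5.0]
[40, [-63, -63, 5], -7.5]
[40, [-84, -85, 7], -10.0]
[40, [-105, -106, 8], -12.6]
[40, [-126, -127, 10], -15.1]
[40, [-147, -148, 12], -17.6]
[40, [-168, -169, 13], -20.1]
[40, [-189, -190, 15], -22.6]
[40, [-211, -211, 17], -25.1]
[40, [-232, -232, 19], -27.6]
[40, [-253, -254, 20], -30.1]
[40, [-274, -275, 22], -32.6]
[40, [-295, -296, 24], -35.2]
[40, [-316, -317, 25], -37.7]
[40, [-337, -338, 27], -40.2]
[40, [-358, -359, 29], -42.7]
[40, [-379, -380, 30], -45.2]
[40, [-400, -401, 32], -47.7]
[40, [-421, -423, 34], -50.2]
[40, [-442, -444, 35], -52.7]
[40, [-463, -465, 37], -55.3]
[40, [-484, -486, 39], -57.8]
[40, [-505, -507, 40], -60.3]
```

Call:
apply_moves --increments '[[40, [-21, -21, 0], -2.5], [40, [-42, -42, 0], -5], [40, [-63, -63, 0], -7.5], [40, [-84, -85, 0], -10], [40, [-105, -106, 0], -12.5], [40, [-126, -127, 0], -15], [40, [-147, -148, 0], -17.5], [40, [-168, -169, 0], -20], [40, [-189, -190, 0], -22.5], [40, [-211, -211, 0], -25]]'

```text
time: 1.1
ee_pos: [0.364, 0.3224, 0.2311]
tool_rot: [-180.0, -0.0, -177.6]
wrist_force: [-0.1, -0.3, -0.1]
width: 0.0399
```

```bash
python3 - <<'E'
from plan import *
s=observe();p=s['ee_pos'];y=s['tool_rot'][2];print(s)
g=arc(-142.4);tgt=np.array([*g,.19,217.6]);st=np.array([*p,y%360])
W=[st+(tgt-st)*f for f in np.linspace(0,1,15)[1:]]
for r in rows(W,p,y,40):print(r)
E
```

```text
{'time': 1.1, 'joints': array([-45.71776392,  14.84826148,  -1.31518133, 112.30635884,
         0.42209528,  52.88264385,  45.20092204]), 'qd': array([29.24109548, -9.82147993,  4.24295925, 13.59686818, -1.46494403,
       -3.9864445 , 58.449453  ]), 'tau': array([-3.81192014e+00, -3.91792274e+01, -2.08701468e-01, -2.36974186e+01,
       -1.01141588e-02,  1.79824443e-01, -1.40893444e+00]), 'ee_pos': array([0.36398565, 0.32241312, 0.23105385]), 'tool_rot': array([-1.79977310e+02, -2.36566141e-02, -1.77555131e+02]), 'wrist_force': array([-0.09635254, -0.2640581 , -0.06591393]), 'ft_torque': array([ 0.01713207, -0.01710324,  0.05275506]), 'width': 0.0399472956368036}
[40, [-10, -28, 3], -2.5]
[40, [-20, -56, 6], -5.0]
[40, [-30, -84, 9], -7.5]
[40, [-40, -112, 12], -10.0]
[40, [-50, -140, 15], -12.6]
[40, [-60, -168, 18], -15.1]
[40, [-70, -196, 21], -17.6]
[40, [-80, -224, 23], -20.1]
[40, [-90, -252, 26], -22.6]
[40, [-100, -280, 29], -25.1]
[40, [-110, -308, 32], -27.6]
[40, [-121, -336, 35], -30.1]
[40, [-131, -364, 38], -32.6]
[40, [-141, -392, 41], -35.2]
```

Call:
apply_moves --increments '[[40, [-14, -39, 0], -3.5], [40, [-28, -78, 4], -7], [40, [-42, -118, 8], -10.5], [40, [-56, -157, 12], -14], [40, [-70, -196, 16], -17.5], [40, [-85, -235, 20], -21], [40, [-100, -275, 24], -25], [40, [-114, -314, 30], -28.5], [40, [-128, -353, 36], -32], [40, [-141, -392, 41], -35]]'

```text
time: 2.1
ee_pos: [0.5209, -0.0639, 0.1898]
tool_rot: [180.0, -0.0, -142.5]
wrist_force: [0.7, 0.2, 1.0]
width: 0.0403
```

```bash
python3 - <<'E'
from plan import *
im=capture('scene')[110:290,240:440];a=capture('top')[120:260,250:410]
cv2.imwrite('pics/s1.png',cv2.resize(im,None,fx=4,fy=4)[:,:,::-1]);cv2.imwrite('pics/t1.png',cv2.resize(a,None,fx=4,fy=4)[:,:,::-1])
s=observe();p=s['ee_pos'];y=s['tool_rot'][2];print(p,y,arc(-142.4))
for r in rows([[*arc(-142.4),.055,217.6]],p,y,40):print(r)
E
```

```text
[ 0.521192   -0.06895834  0.18960054] -143.09625732336843 [ 0.5211715  -0.06337829]
[40, [-3, 4, 135], -0.7]
```

View pics/s1.png

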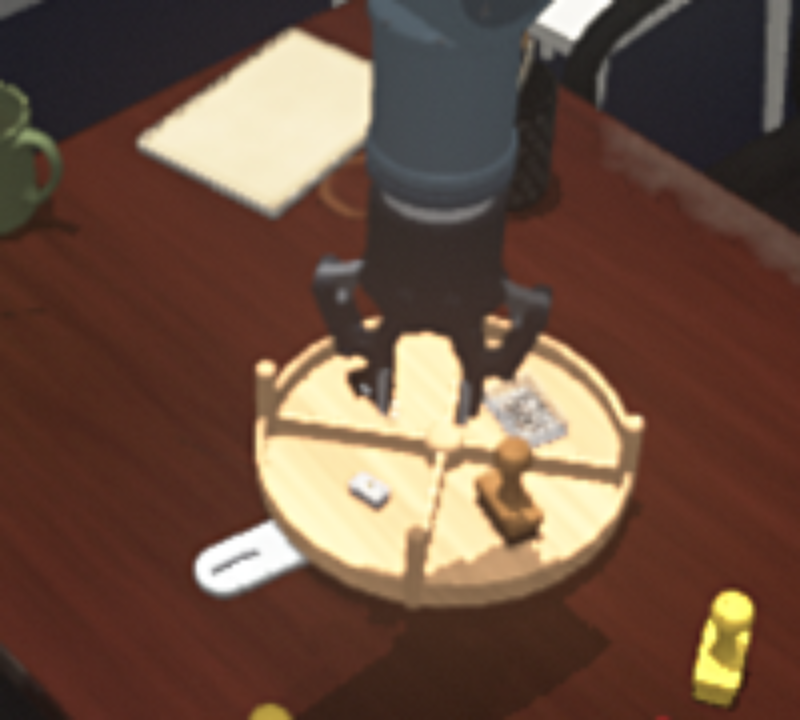

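View pics/t1.png

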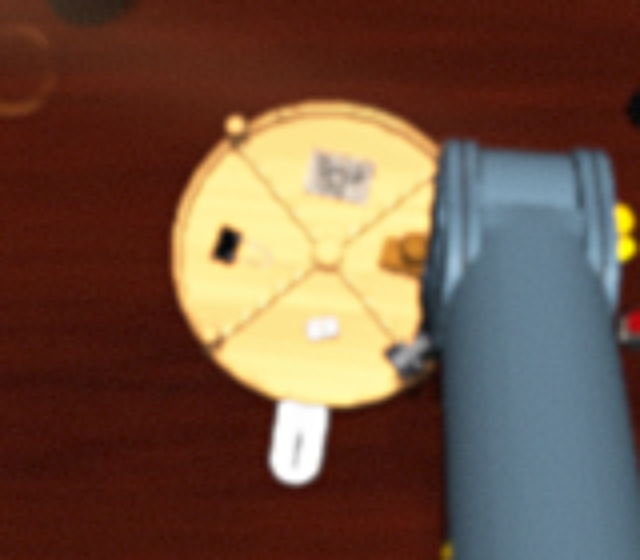

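The fingers are above the front-right post and straddle it tangentially. I'll descend straight down.

Call:
apply_moves --increments '[[40, [0, 0, 0], 0], [40, [0, 0, 15], 0], [40, [0, 0, 32], 0], [40, [0, 0, 50], 0], [40, [0, 0, 68], 0], [40, [0, 0, 86], 0], [40, [0, 0, 104], 0], [40, [0, 0, 120], 0], [40, [0, 0, 132], 0], [40, [0, 0, 135], 0]]'

```text
time: 3.2
ee_pos: [0.5198, -0.0608, 0.0543]
tool_rot: [179.9, -0.1, -142.6]
wrist_force: [0.2, -0.4, 0.4]
width: 0.0399
```

```bash
python3 - <<'E'
from plan import *
im=capture('scene')[165:285,280:420]
cv2.imwrite('pics/s2.png',cv2.resize(im,None,fx=5,fy=5)[:,:,::-1])
s=observe();p=s['ee_pos'];y=s['tool_rot'][2];print(p,y,s['wrist_force'])
c=np.array([.5203,-.0629,.055]);yc=-142.7
phi=-142.7
for k in range(6):
    d=[0.5,1.5,3,4.5,6,7.5,9,10.5,12,13.5] if k==0 else np.arange(1,11)*1.5
    if k<2:
        W=[[*arc(phi-t),.055,phi-t] for t in d]
        print(k,*rows(W,np.array([*arc(phi),.055]),phi,40),sep='\n')
    phi-=d[-1]
E
```

```text
[ 0.52007431 -0.06116138  0.05456441] -142.6048753944873 [-0.15606891 -0.28256115  0.07659489]
0
[40, [0, 1, 0], 0.5]
[40, [0, 3, 0], 1.5]
[40, [0, 7, 0], 3.0]
[40, [0, 10, 0], 4.5]
[40, [-1, 13, 0], 6.0]
[40, [-1, 16, 0], 7.5]
[40, [-2, 20, 0], 9.0]
[40, [-2, 23, 0], 10.5]
[40, [-3, 26, 0], 12.0]
[40, [-3, 29, 0], 13.5]
1
[40, [0, 3, 0], 1.5]
[40, [0, 7, 0], 3.0]
[40, [0, 10, 0], 4.5]
[40, [-1, 13, 0], 6.0]
[40, [-1, 16, 0], 7.5]
[40, [-2, 20, 0], 9.0]
[40, [-2, 23, 0], 10.5]
[40, [-3, 26, 0], 12.0]
[40, [-3, 29, 0], 13.5]
[40, [-4, 33, 0], 15.0]
```

View pics/s2.png

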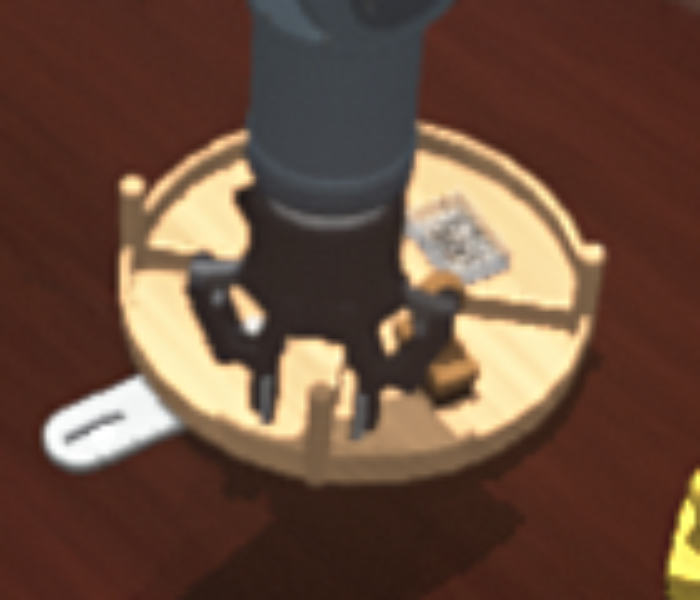

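The post at (320,430) in the crop is centred between the fingers, with clear space to the stamp. Now I'll push clockwise along the arc at about 20°/s.

Call:
apply_moves --increments '[[40, [0, 1, 0], 0.5], [40, [0, 3, 0], 1.5], [40, [0, 6, 0], 2.7], [40, [0, 9, 0], 4], [40, [-0.5, 12, 0], 5.5], [40, [-1, 15.5, 0], 7], [40, [-1.5, 19, 0], 8.7], [40, [-2, 23, 0], 10.5], [40, [-2.5, 27, 0], 12.4], [40, [-3.5, 31, 0], 14.2]]'

```text
time: 4.25
ee_pos: [0.5047, -0.0351, 0.0553]
tool_rot: [-180.0, 0.0, -157.0]
wrist_force: [1.0, -0.5, 0.8]
width: 0.0399
```

Call:
apply_moves --increments '[[40, [0, 4.4, 0], 2], [40, [-0.3, 8.8, 0], 4], [40, [-0.7, 13.2, 0], 6], [40, [-1.2, 17.5, 0], 8], [40, [-1.9, 21.9, 0], 10], [40, [-2.8, 26.2, 0], 12], [40, [-3.7, 30.5, 0], 14], [40, [-4.9, 34.7, 0], 16], [40, [-6.2, 38.9, 0], 18], [40, [-7.6, 43.1, 0], 20]]'

```text
time: 5.25
ee_pos: [0.4948, 0.0075, 0.0553]
tool_rot: [-180.0, 0.0, -177.0]
wrist_force: [-0.1, -0.8, 0.0]
width: 0.0401
```

```bash
python3 - <<'E'
from plan import *
im=capture('scene')[165:285,280:420]
cv2.imwrite('pics/s3.png',cv2.resize(im,None,fx=5,fy=5)[:,:,::-1])
s=observe();p=s['ee_pos'];d=p[:2]-AX;print(p,s['tool_rot'],s['wrist_force'],np.hypot(*d),np.degrees(np.arctan2(d[1],d[0])))
E
```

```text
[0.4946323  0.00857117 0.05523142] [ 1.79963451e+02 -4.12952140e-03 -1.77058919e+02] [-0.32693309  1.21344883 -0.87443346] 0.126463782945345 -177.76637294345014
```

View pics/s3.png

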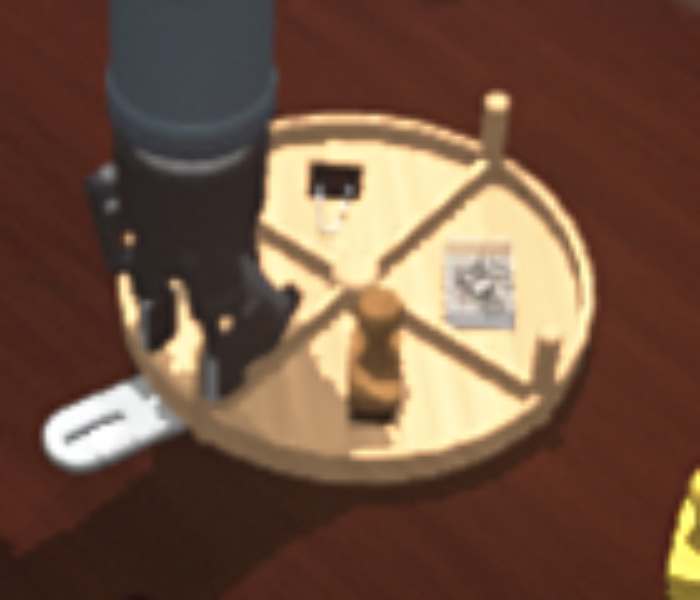

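The tray is turning and everything in the compartments is undisturbed. Continuing.

Call:
apply_moves --increments '[[40, [0, 4.4, 0], 2], [40, [-0.3, 8.8, 0], 4], [40, [-0.7, 13.2, 0], 6], [40, [-1.2, 17.5, 0], 8], [40, [-1.9, 21.9, 0], 10], [40, [-2.8, 26.2, 0], 12], [40, [-3.7, 30.5, 0], 14], [40, [-4.9, 34.7, 0], 16], [40, [-6.2, 38.9, 0], 18], [40, [-7.6, 43.1, 0], 20]]'

```text
time: 6.3
ee_pos: [0.4999, 0.0507, 0.0553]
tool_rot: [-180.0, -0.0, 163.0]
wrist_force: [0.8, -1.7, 0.5]
width: 0.04
```

Call:
apply_moves --increments '[[40, [0, 4.4, 0], 2], [40, [-0.3, 8.8, 0], 4], [40, [-0.7, 13.2, 0], 6], [40, [-1.2, 17.5, 0], 8], [40, [-1.9, 21.9, 0], 10], [40, [-2.8, 26.2, 0], 12], [40, [-3.7, 30.5, 0], 14], [40, [-4.9, 34.7, 0], 16], [40, [-5.8, 37.8, 0], 17.5], [40, [-6.5, 39.9, 0], 18.5]]'

```text
time: 7.3
ee_pos: [0.5176, 0.0871, 0.0552]
tool_rot: [-180.0, -0.0, 144.6]
wrist_force: [-0.3, -0.7, 0.2]
width: 0.0402
```

```bash
python3 - <<'E'
from plan import *
im=capture('scene')[165:285,280:420];a=capture('top')[135:255,280:420]
cv2.imwrite('pics/s4.png',cv2.resize(im,None,fx=5,fy=5,interpolation=cv2.INTER_CUBIC)[:,:,::-1])
cv2.imwrite('pics/t4.png',cv2.resize(a,None,fx=5,fy=5,interpolation=cv2.INTER_CUBIC)[:,:,::-1])
s=observe();p=s['ee_pos'];d=p[:2]-AX;print(p,s['tool_rot'],s['wrist_force'],np.hypot(*d),np.degrees(np.arctan2(d[1],d[0])))
E
```

```text
[0.51778104 0.08731604 0.05522198] [ 1.79997083e+02 -1.29253131e-02  1.44633350e+02] [0.16583239 0.48283716 0.7412671 ] 0.12689744305249823 144.42991056810428
```

View pics/s4.png

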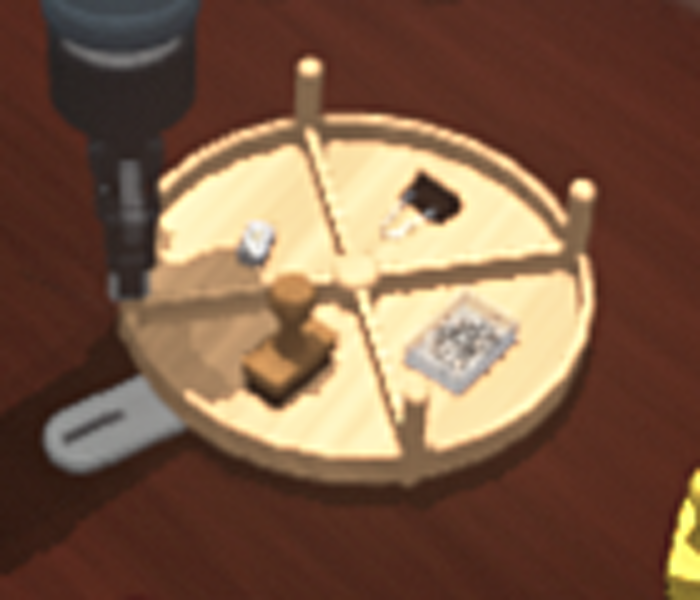

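View pics/t4.png

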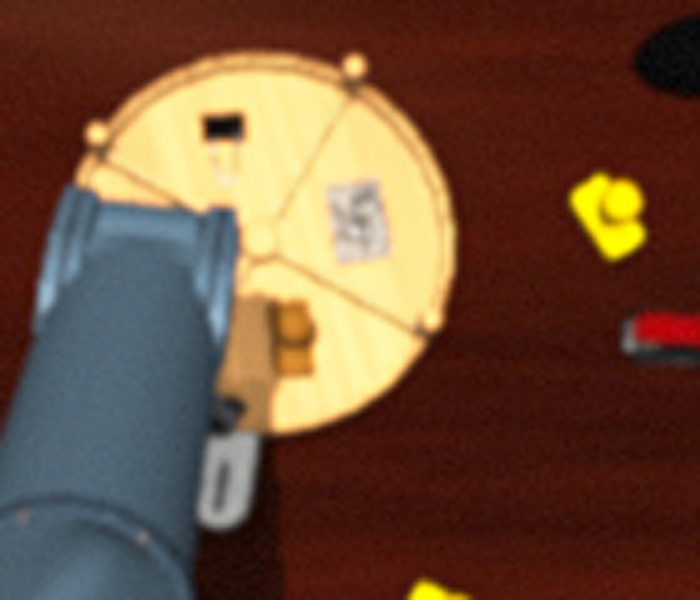

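```bash
python3 - <<'E'
from plan import *
T=lambda *u:crop(u,280,135); S=lambda *u:crop(u,280,165)
for k,z,a,b in [('BR',.085,T(354,66),S(582,187)),('BL',.085,T(97,133),S(309,64)),('FR',.085,T(432,318),S(413,388)),('knob',.096,T(295,320),S(293,286))]:
    for m in (plane('top',a,z),plane('scene',b,z)):
        d=m[:2]-AX;print(k,m.round(4),np.hypot(*d).round(4),np.degrees(np.arctan2(d[1],d[0])).round(1))
E
```

```text
BR [ 0.728  -0.0514  0.085 ] 0.1251 -31.2
BR [ 0.7302 -0.0498  0.085 ] 0.1262 -30.1
BL [0.6843 0.1209 0.085 ] 0.1247 59.5
BL [0.6856 0.1226 0.085 ] 0.1268 59.4
FR [ 0.5557 -0.0968  0.085 ] 0.1281 -120.6
FR [ 0.5572 -0.0934  0.085 ] 0.1245 -120.8
knob [ 0.5539 -0.0064  0.096 ] 0.07 -163.5
knob [ 0.5519 -0.0088  0.096 ] 0.0726 -162.1
```

Call:
apply_moves --increments '[[40, [0, 2.2, 0], 1], [40, [-0.2, 6.6, 0], 3], [40, [-0.6, 11.5, 0], 5.3], [40, [-1.2, 17, 0], 7.8], [40, [-2, 22.5, 0], 10.3], [40, [-3, 28, 0], 12.8], [40, [-4.5, 33.5, 0], 15.4], [40, [-6, 39, 0], 18], [40, [-7.5, 43, 0], 20], [40, [-8.7, 46, 0], 21.4]]'

```text
time: 8.4
ee_pos: [0.5515, 0.1195, 0.0552]
tool_rot: [-180.0, -0.0, 123.1]
wrist_force: [-1.0, -1.0, 1.1]
width: 0.0396
```

Call:
apply_moves --increments '[[40, [-0.2, 1, 0], 0.5], [40, [-0.3, 2, 0], 1], [40, [-0.4, 3, 0], 1.4], [40, [-0.4, 3, 0], 1.4], [40, [-0.4, 0, 0], 1.4], [40, [-0.4, -4, 0], 1.4], [40, [-0.4, -9, 0], 1.4], [40, [-0.4, -9, 0], 1.4], [40, [-0.4, -9, 0], 1.4], [40, [-0.4, -9, -5], 1.4]]'

```text
time: 9.4
ee_pos: [0.5439, 0.1141, 0.0601]
tool_rot: [-180.0, -0.0, 121.8]
wrist_force: [-0.5, -0.1, -0.4]
width: 0.0401
```

```bash
python3 - <<'E'
from plan import *
im=capture('scene')[165:285,280:420];a=capture('top')[135:255,280:420]
cv2.imwrite('pics/s5.png',cv2.resize(im,None,fx=5,fy=5,interpolation=cv2.INTER_CUBIC)[:,:,::-1])
cv2.imwrite('pics/t5.png',cv2.resize(a,None,fx=5,fy=5,interpolation=cv2.INTER_CUBIC)[:,:,::-1])
s=observe();p=s['ee_pos'];d=p[:2]-AX;print(p,s['tool_rot'],s['wrist_force'],np.hypot(*d),np.degrees(np.arctan2(d[1],d[0])))
E
```

```text
[0.54489652 0.11424734 0.06099151] [1.79930310e+02 2.43579228e-02 1.21832365e+02] [ 0.03021494  0.04270587 -0.36831314] 0.12626070286464278 127.06701498423273
```

View pics/s5.png

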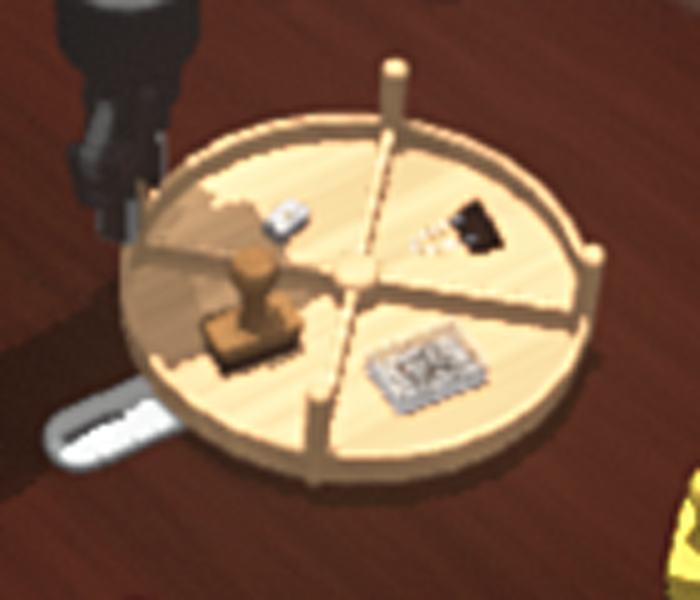

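View pics/t5.png

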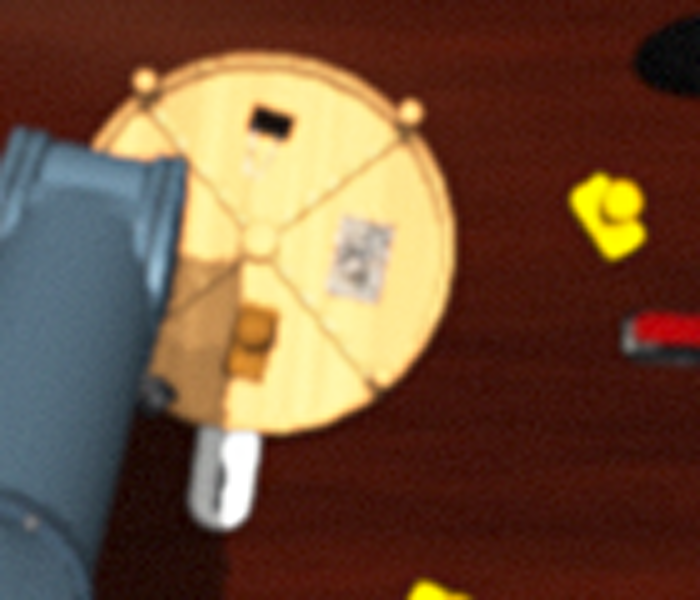

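```bash
python3 - <<'E'
from plan import *
T=lambda *u:crop(u,280,135); S=lambda *u:crop(u,280,165)
mk=(plane('top',T(223,487),.012)+plane('scene',S(93,428),.012))/2; d=mk[:2]-AX; print('front',np.degrees(np.arctan2(d[1],d[0])),np.hypot(*d))
for k,z,a,b in [('BR',.085,T(411,110),S(594,252)),('BL',.085,T(145,80),S(395,67)),('FR',.085,T(378,385),S(319,388)),('knob',.096,T(257,328),S(256,263))]:
    for m in (plane('top',a,z),plane('scene',b,z)):
        d=m[:2]-AX;print(k,m.round(4),np.hypot(*d).round(4),np.degrees(np.arctan2(d[1],d[0])).round(1))
# base bottom corners scene (z=.022): left(218,370), right-bottom(300,340)
for p in [(219,372),(301,343)]: print(plane('scene',S(*p),.022))
for f in (190.7,189.3,188.0):
    a=np.radians(-f);X=[*(AX+.068*np.array([np.cos(a),np.sin(a)])),.09]
    print(f,proj('top',X),proj('scene',X))
print(T(257,328),S(256,263))
E
```

```text
front 170.71943452461608 0.1680901880797507
BR [ 0.6969 -0.0884  0.085 ] 0.1271 -53.3
BR [ 0.6982 -0.088   0.085 ] 0.1276 -52.7
BL [0.7204 0.0885 0.085 ] 0.1245 37.0
BL [0.7215 0.0884 0.085 ] 0.1253 36.7
FR [ 0.5121 -0.0598  0.085 ] 0.1313 -146.0
FR [ 0.5211 -0.0623  0.085 ] 0.1254 -142.8
knob [0.5491 0.0184 0.096 ] 0.0721 176.1
knob [0.5484 0.0162 0.096 ] 0.0726 177.9
[0.5271059  0.02012709 0.022     ]
[0.57526214 0.00665343 0.022     ]
190.7 [328.50171527 199.02872842] [329.86159348 215.6991079 ]
189.3 [329.00669205 199.10747474] [330.1928451  216.08623786]
188.0 [329.47716473 199.16971757] [330.51245952 216.44110695]
(331.0, 200.2) (330.8, 217.2)
```

The posts put the compartment's middle at about 172°, but the two stamp estimates (knob and base edge) disagree. I'll lift clear to measure the stamp without the shadow.

Call:
apply_moves --increments '[[40, [0, 0, -15], 0], [40, [0, 0, -40], 0], [40, [0, 0, -70], 0], [40, [0, 0, -100], 0], [40, [20, 0, -125], 0], [40, [55, 0, -140], 0], [40, [95, 0, -150], 0], [40, [130, 0, -150], 0], [40, [155, 0, -150], 0], [40, [160, 0, -150], 0]]'

```text
time: 10.5
ee_pos: [0.458, 0.2533, 0.211]
tool_rot: [180.0, -0.1, 122.1]
wrist_force: [0.2, -0.0, -0.2]
width: 0.0404
```

```bash
python3 - <<'E'
from plan import *
im=capture('scene');a=capture('top')
cv2.imwrite('pics/s6full.png',im[:,:,::-1]);cv2.imwrite('pics/t6full.png',a[:,:,::-1])
cv2.imwrite('pics/s6.png',cv2.resize(im[200:260,285:365],None,fx=10,fy=10,interpolation=cv2.INTER_CUBIC)[:,:,::-1])
cv2.imwrite('pics/t6.png',cv2.resize(a[180:240,300:380],None,fx=10,fy=10,interpolation=cv2.INTER_CUBIC)[:,:,::-1])
E
```

```text
(no output)
```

View pics/s6.png

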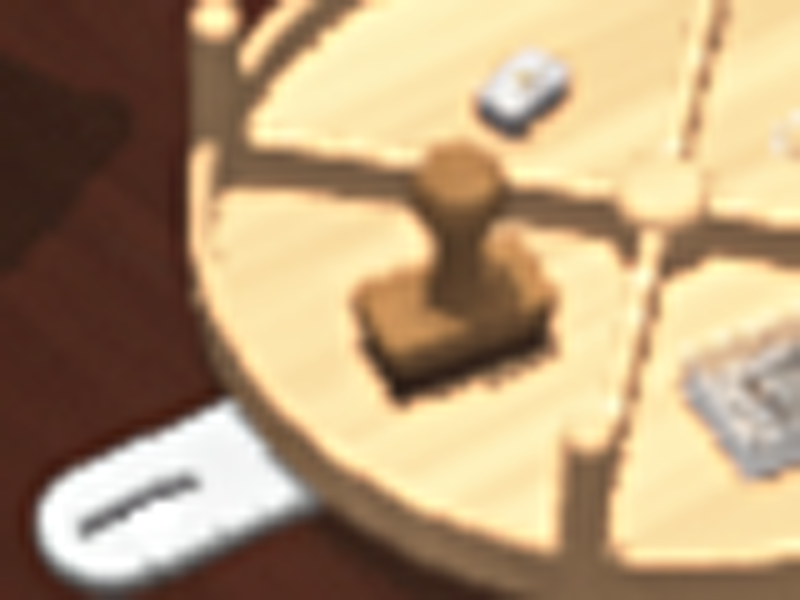

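View pics/t6.png

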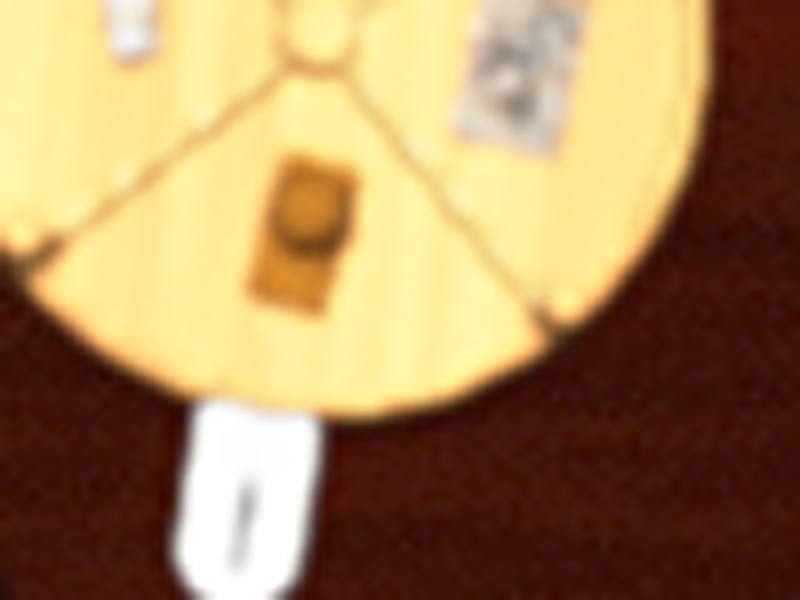

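```bash
python3 - <<'E'
from plan import *
T=lambda *u:crop(u,300,180,10); S=lambda *u:crop(u,285,200,10)
def tri(a,b):
    o1,d1=ray('top',a);o2,d2=ray('scene',b)
    s=np.linalg.lstsq(np.array([d1,-d2]).T,o2-o1,rcond=None)[0]
    return (o1+d1*s[0]+o2+d2*s[1])/2
def rep(k,m,A=AX):
    d=m[:2]-A;print(k,m.round(4),'r',np.hypot(*d).round(4),np.degrees(np.arctan2(d[1],d[0])).round(1))
pr=[('out-left',(250,298),(355,300)),('out-right',(325,313),(398,358)),('in-right',(358,180),(552,302)),('in-left',(285,155),(500,235)),('mark',(244,523),(138,505)),('postFL',(22,235),(213,18)),('postFR',(566,300),(588,437)),('knob',(310,207),(458,178)),('hub',(320,22),(660,190))]
cs=[]
for k,a,b in pr:
    m=tri(T(*a),S(*b));rep(k,m)
    if '-' in k: cs.append(m)
rep('blockcentre tri',np.mean(cs,0))
for z in(.035,.04,.045):
    for n,f,i in(('top',T,1),('scene',S,2)):
        rep(f'{n} {z}',np.mean([plane(n,f(*r[i]),z) for r in pr[:4]],0))
for r in pr[5:7]:
    for n,f,i in(('top',T,1),('scene',S,2)): rep(n+r[0],plane(n,f(*r[i]),.085))
E
```

```text
out-left [0.5287 0.0378 0.0438] r 0.0954 165.2
out-right [0.5227 0.013  0.0458] r 0.0983 -179.7
in-right [0.5676 0.0009 0.046 ] r 0.0549 -166.7
in-left [0.5744 0.0264 0.0477] r 0.0483 164.5
mark [0.4558 0.0412 0.0118] r 0.1675 170.5
postFL [0.5435 0.1132 0.0856] r 0.1263 127.9
postFR [ 0.5194 -0.0636  0.0832] r 0.1276 -142.8
knob [0.5498 0.0196 0.0918] r 0.0714 175.1
hub [0.6214 0.013  0.0439] r 0.0006 -47.2
blockcentre tri [0.5484 0.0195 0.0458] r 0.0729 175.2
top 0.035 [0.5499 0.0193 0.035 ] r 0.0714 175.3
scene 0.035 [0.5556 0.0266 0.035 ] r 0.0667 168.7
top 0.04 [0.549  0.0195 0.04  ] r 0.0722 175.2
scene 0.04 [0.5524 0.0233 0.04  ] r 0.0693 171.9
top 0.045 [0.5482 0.0197 0.045 ] r 0.0731 175.1
scene 0.045 [0.5493 0.0199 0.045 ] r 0.072 174.9
toppostFL [0.5433 0.1133 0.085 ] r 0.1265 127.9
scenepostFL [0.5442 0.1135 0.085 ] r 0.1261 127.5
toppostFR [ 0.5188 -0.0632  0.085 ] r 0.1278 -143.1
scenepostFR [ 0.5186 -0.0648  0.085 ] r 0.1289 -142.6
```

Both views now agree: the stamp is at 175.1°, the front at 170.6° and the compartment's middle at 172.4°. About 4.5° more clockwise will centre the stamp. I'll go back and straddle the same post (127.7°).

```bash
python3 - <<'E'
from plan import *
s=observe();p=s['ee_pos'];y=s['tool_rot'][2];print(p,y)
for w in ([*arc(127.0),.211,122],[*arc(127.0),.055,122],[*arc(117.4),.055,117.4]): print(rows([w],p,y,40))
print(rows([[*arc(a),.055,a] for a in(122,120,117.4)],np.array([*arc(127.),.055]),122,40))
E
```

```text
[0.45971932 0.250481   0.21095609] 121.91456521680084
[[40, [-161, 0, 0], -0.1]]
[[40, [-161, 0, 156], -0.1]]
[[40, [-161, 22, 156], 4.5]]
[[40, [0, 11, 0], 0.0], [40, [0, 15, 0], 2.0], [40, [0, 21, 0], 4.6]]
```

Call:
apply_moves --increments '[[40, [-15, 0, 0], 0], [40, [-45, 0, 0], 0], [40, [-85, 0, 0], 0], [40, [-125, 0, 0], 0], [40, [-152, 0, 0], 0], [40, [-161, 0, 0], 0], [40, [-161, 0, 20], 0], [40, [-161, 0, 50], 0], [40, [-161, 0, 75], 0], [40, [-161, 0, 90], 0]]'

```text
time: 11.6
ee_pos: [0.5438, 0.1126, 0.1187]
tool_rot: [-179.9, -0.0, 121.8]
wrist_force: [0.4, 0.1, 0.4]
width: 0.0402
```

```bash
python3 - <<'E'
from plan import *
im=capture('scene')
cv2.imwrite('pics/s7.png',cv2.resize(im[165:265,270:370],None,fx=5,fy=5,interpolation=cv2.INTER_CUBIC)[:,:,::-1])
s=observe();p=s['ee_pos'];y=s['tool_rot'][2];print(p,y,rows([[*arc(127.0),.055,122],[*arc(117.4),.055,117.4]],p,y,40))
E
```

```text
[0.54289787 0.11252479 0.11725509] 121.79476291829721 [[40, [0, 3, 62], -0.2], [40, [0, 24, 62], 4.4]]
```

View pics/s7.png

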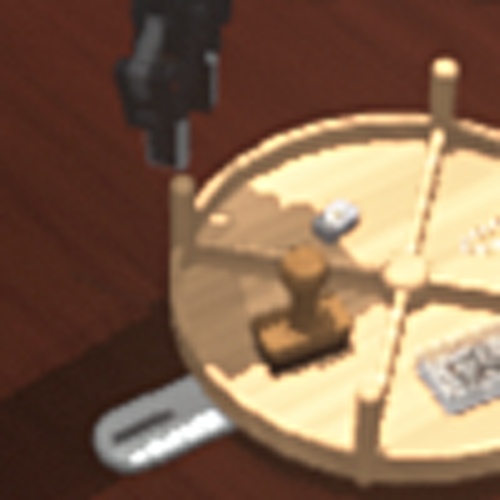

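Call:
apply_moves --increments '[[40, [0, 0, 15], 0], [40, [0, 0, 35], 0], [40, [0, 0, 55], 0], [40, [0, 0, 65], 0], [40, [0, 3, 65], 0], [40, [0, 7, 65], 0], [40, [0, 10, 65], 0], [40, [0, 12.5, 65], 0.7], [40, [0, 15, 65], 1.8], [40, [0, 17, 65], 2.7]]'

```text
time: 12.65
ee_pos: [0.5595, 0.1223, 0.0556]
tool_rot: [180.0, 0.0, 119.0]
wrist_force: [-0.5, -0.4, 0.8]
width: 0.04
```

Call:
apply_moves --increments '[[40, [0, 1.5, 0], 0.7], [40, [0, 3, 0], 1.4], [40, [-0.2, 4.2, 0], 1.9], [40, [-0.2, 4.2, 0], 1.9], [40, [-0.2, 1, 0], 1.9], [40, [-0.2, -4, 0], 1.9], [40, [-0.2, -8, 0], 1.9], [40, [-0.2, -9, 0], 1.9], [40, [-0.2, -9, -10], 1.9], [40, [-0.2, -9, -30], 1.9]]'

```text
time: 13.65
ee_pos: [0.5505, 0.1175, 0.0851]
tool_rot: [-179.9, -0.0, 117.2]
wrist_force: [0.0, 1.2, 1.0]
width: 0.0401
```

Call:
apply_moves --increments '[[40, [0, 0, -25], 0], [40, [0, 0, -55], 0], [40, [0, 0, -85], 0], [40, [10, 0, -110], 0], [40, [35, 0, -125], 0], [40, [70, 0, -130], 0], [40, [110, 0, -130], 0], [40, [140, 0, -130], 0], [40, [157, 0, -130], 0], [40, [160, 0, -130], 0]]'

```text
time: 14.65
ee_pos: [0.4771, 0.2625, 0.2158]
tool_rot: [180.0, -0.1, 117.5]
wrist_force: [0.3, 0.1, -0.0]
width: 0.0396
```

```bash
python3 - <<'E'
from plan import *
im=capture('scene');a=capture('top')
cv2.imwrite('pics/s8full.png',im[:,:,::-1])
cv2.imwrite('pics/s8.png',cv2.resize(im[200:260,285:365],None,fx=10,fy=10,interpolation=cv2.INTER_CUBIC)[:,:,::-1])
cv2.imwrite('pics/t8.png',cv2.resize(a[180:240,300:380],None,fx=10,fy=10,interpolation=cv2.INTER_CUBIC)[:,:,::-1])
E
```

```text
(no output)
```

View pics/s8.png

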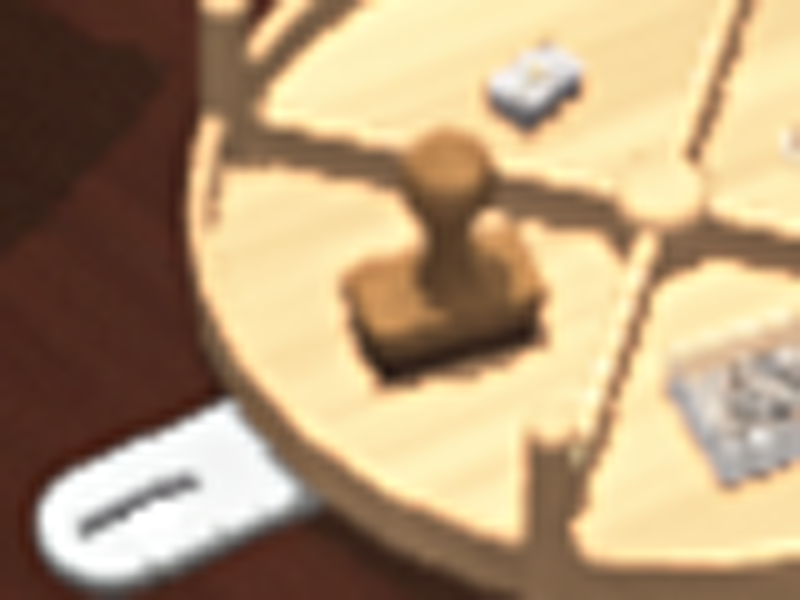

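View pics/t8.png

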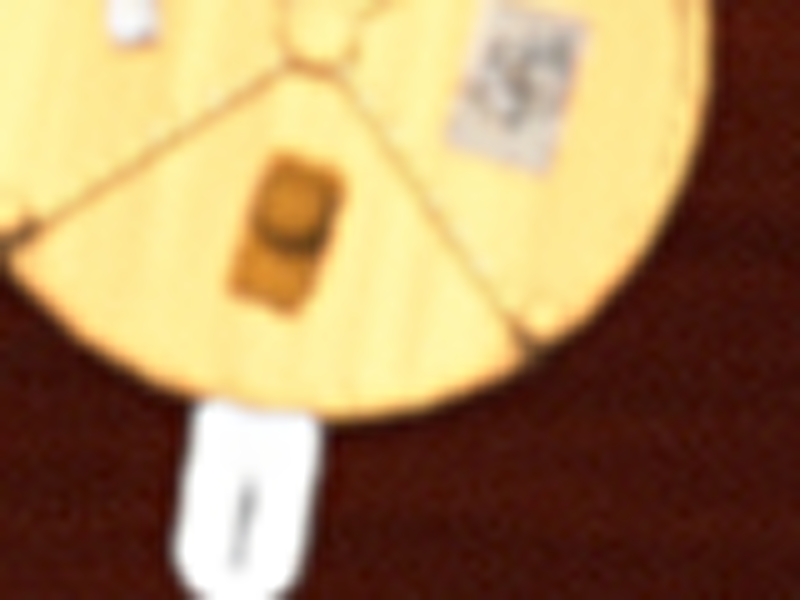

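View pics/s8full.png

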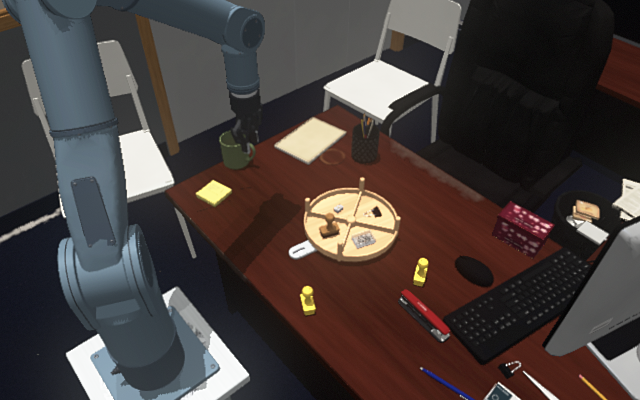

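```bash
python3 - <<'E'
from plan import *
T=lambda *u:crop(u,300,180,10); S=lambda *u:crop(u,285,200,10)
def rep(k,m,A=AX):
    d=m[:2]-A;print(k,m.round(4),'r',np.hypot(*d).round(4),np.degrees(np.arctan2(d[1],d[0])).round(1))
def rr(n,pts,z):
    f=T if n=='top' else S; rep(n+str(z),np.mean([plane(n,f(*p),z) for p in pts],0))
rr('top',[(227,292),(298,315),(345,180),(272,152)],.045)
rr('scene',[(345,282),(385,340),(543,285),(495,215)],.045)
rr('top',[(292,203)],.092); rr('scene',[(447,168)],.092)
rr('top',[(545,315)],.085); rr('scene',[(550,425)],.085); rr('scene',[(223,-2)],.085)
rr('top',[(244,523)],.012); rr('scene',[(138,505)],.012)
E
```

```text
top0.045 [0.5489 0.0261 0.045 ] r 0.0732 170.1
scene0.045 [0.5519 0.0265 0.045 ] r 0.0704 169.3
top0.092 [0.5511 0.0255 0.092 ] r 0.0709 170.3
scene0.092 [0.55  0.024 0.092] r 0.0717 171.6
top0.085 [ 0.514  -0.0562  0.085 ] r 0.1277 -146.9
scene0.085 [ 0.514  -0.0556  0.085 ] r 0.1273 -147.1
scene0.085 [0.5513 0.1177 0.085 ] r 0.1254 123.8
top0.012 [0.4555 0.0413 0.012 ] r 0.1678 170.5
scene0.012 [0.4559 0.0409 0.012 ] r 0.1674 170.6
```

The stamp is at 170.3° ± 1° and the front mark at 170.5°. The arm is clear and still, so I'm handing in.

```bash
python3 - <<'E'
from rig import *
s=observe();print(s['qd'].round(2),s['wrist_force'].round(2),s['time']);print(close_job())
E
```

```text
[ 1.61  0.04  1.12  0.22  0.23 -0.11  0.38] [-0.29  0.13  0.22] 14.75
the job is handed in; nothing more can be done
None
```

The rubber stamp is now at the front of the carousel, centred behind the tongue, and I handed the job in at 14.75 s. I put the part-open fingers either side of the front-right rim post and carried it about 90° clockwise. After lifting clear to measure, I pushed the same post a further 4–5°, then backed off, lifted straight up and moved away.

- **Alignment:** my last measurements put the stamp at 169.3–171.6° (two views, knob and block) and the front mark at 170.5°. I aligned on the stamp itself, which stands about 2–3° off the middle of its compartment. That leaves the compartment's middle about 2° to one side of the mark.
- **Disagreement:** an early single-view estimate from the stamp's base edge gave 168.5°, against 177° for the knob. A clear look without the gripper's shadow had both views agreeing at 175°, so I used that for the final push.
- **Other things:** wrist force readings stayed around 2 N or less. In the last wide picture nothing was tipped, and the mug, stapler and sticky notes looked to be where they started; I judged that by eye only.
- **Still at hand-in:** I took no second picture after the last move to confirm the tray was at rest. The arm was clear of everything but still settling slightly, at 1.6°/s or less on any joint.

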